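# Lift the round roll with the tongs

## Robot

A 7-joint arm with a two-finger parallel gripper is mounted at the origin on a cart in front of the work surface, level with it; the furniture and walls round the work are solid. World frame = base frame: x ahead of the robot, y to its left, z up, the work surface at z = 0. Lengths are in m, angles in rad, forces in N, time in s.
With the tool pointing down it reaches from about 0.4 to 0.85 m from the base axis. Payload 4.5 kg.
Tool frame: the origin (TCP) lies at the very end of the fingers, on their centre line; the grasp point (between the pads) lies 19 mm behind it (r.pinch_z is the distance from the TCP to the grasp point, in m); z points along the fingers, y is the line along which they close (so a half turn about z gives the same grasp; the last joint's range is limited). The gripper opens to 88 mm and grips with 3 to 60 N. Pads are 18 mm wide; open, the fingers measure 123 mm over their backs; the gripper's body (75 mm by 187 mm) begins 45 mm behind the grasp point.
Start: joints at [1.364, 0.689, -0.195, 1.565, 0.157, 0.902, -0.215], TCP at [0.149, -0.607, 0.239] pointing down, gripper open.
Joint ranges: [-3.01, 3.01], [-0.46, 2.08], [-1.47, 1.51], [0.13, 2.56], [-1, 4.14], [0.04, 2.09], [-2.66, 2.66]. Speed limits (rad/s): [2.57, 2.57, 3.14, 3.14, 3.14, 3.14, 3.14].

## Interface

Orientations are given as a unit quaternion [x, y, z, w].
In Python, from plant import r, cams gives the robot as it stands.
- The arm moves only by the shell command python3 -m pendant 'ROWS' [FORCE]. ROWS is JSON, a list of rows, each a list of 3 entries, a list of its own where there are three numbers: the closure, from -1 (fully open) to 1 (shut), then the shift along the tool's x, y, z in mm, then the turn, a rotation vector about the tool's x, y, z in degrees. A call has 1 to 8 rows; each row shifts and turns the commanded pose from where the row before left it, along the tool's axes as they then stand; what a row does not reach is not made up. A row lasts 1/8 s, in which the tool goes at most 62.5 mm and 10.7 degrees, less where a joint would pass 70% of its speed; a pose out of reach is approached as far as the arm can. A call with a gripper value outside its range is refused whole. The fingers move at their own pace and stop on an object; FORCE is the grip in N (left out, the last holds). Time passes only in rows, so rows that do not move let the fingers close. It gives the time, the measured TCP pose, the force, the opening and the grip force at its end, in the units of the state.
- r.get_state(): the state, without advancing time (a new reading comes with each control period).
- cams.snapshot(name): name is "side" or "top" or "wrist"; returns a dict with "img" (420x560x3 uint8, red, green, blue), "camera_matrix" (3x3 intrinsics, pixels), "camera_from_world" (4x4, takes a point from world to camera coordinates); the wrist camera has in their place "tool_from_camera" (4x4, takes a point from camera to tool coordinates, whose origin is the TCP and whose axes are the flange's). Camera axes: x right, y up, looking along -z (the intrinsics and any distortion apply to the point x, -y, -z); pixel columns grow to the right and rows downward; lengths in m; the calibration is good to about 2 mm. A picture is of the moment at which its call begins: read the wrist's pose just before it. There is no depth.
- r.finish_job(): hands the job in; it is judged then, once.
The state is a dict: "clock": time; "q": joint angles; "qd": joint speeds; "joint_torque": joint torques, N m; "tool_pos": TCP position; "eef_rot": TCP orientation; "contact_force": force on the tool from outside, world axes, zero at the start; "moment": the same for the moment, N m; "opening": opening from 0.0 (shut) to 1.0 (fully open); "finger_force": force on a finger pad.
Only numpy, scipy, OpenCV 4.12 (cv2) and the standard library are available. Lean on these libraries where they do the work, as an engineer would, in place of code of your own. Each camera call takes 0.05 s, during which the arm holds its last target. There are 200 camera calls.

## Task

Pick up the kitchen tongs, close them on the small round bread roll on the wooden board and lift it straight off, holding it up in the tongs with its underside at least 10 cm above the worktop, so that I can slide my plate under it. Do not touch the bread with the gripper itself, and leave the long roll lying where it is on the board. Finish while still holding: do not put the roll or the tongs down or let go.

Things in the scene. Friction and masses are not known exactly. Their poses are not given: they have to be found in the camera images.
- tongs_grip (a point): Where to grip the tongs: midway between their two black hand grips (66 mm long, 26 mm tall), half-way up, 13 mm over the worktop. x axis: along the tongs to the jaws; y: the way they open; z: up. Over the grips: 63 mm when open (as they lie), 46 mm with the jaws on the round roll, 25 mm shut. Squeezed to about 57 mm they can be carried with the jaws still open. They balance close to this point.
- tongs_jaws (a point): Midway between the two steel jaws, half-way up; 100 mm ahead (+x) of tongs_grip, same axes. Each jaw is 44 mm long, 26 mm tall, 4 mm thick. The clear gap is about 79 mm when open, 68 mm with the grips squeezed to 57 mm; over their outsides the jaws measure about 10 mm more.
- tongs: Steel kitchen tongs, 233 mm long, 120 g, lying on edge so that they open level. Origin under the middle of the jaws at the lower edge, x towards the jaws. A spring holds them open: squeezing the grips takes 4 N a side to begin, 5 N at 57 mm across, 8 N at 46 mm, 12 N shut; the jaws get about half of any extra squeeze. Both arms move alike, so the centre line stays put.
- tongs_left: The arm on the +y side of the tongs; origin on its hinge, 190 mm behind the middle of the jaws.
- tongs_right: The arm on the -y side of the tongs; origin on its hinge, 190 mm behind the middle of the jaws.
- roll_center (a point): Centre of the small round bread roll, half-way up. The roll is 43 mm across, 37 mm tall, stands upright on the board, crossed by a pale cut on top; about 35 g, firm.
- round_roll: The small round roll; origin at the centre of its underside, 18 mm below roll_center.
- long_roll_center (a point): Centre of the long bread roll, the bystander on the same board: 96 mm long (its x), 36 mm wide, 32 mm tall, with three slanting pale cuts. It lies roughly along the board's x axis, its centre line about 90 mm from the round roll's centre.
- bread_board: Dark wooden board, fixed: 130 mm (its x) by 180 mm (its y), 16 mm thick; origin at the centre of its underside. The two rolls stand side by side along its y axis, either one on either side; the clear way to the round roll for the tongs is along the board's x axis. Behind the work a wall cabinet overhangs: beyond x = 0.55 m there is only 0.48 m of height.
Things that resemble listed ones, but are neither listed nor needed, are in the scene too. Leave any turquoise look-alike of the round_roll alone.

How it is judged:
On the way, in this order (a step that is already met when the one before it is completed fails the run):
1. the tongs are picked up clear of the worktop while the round roll is still on the board (height (world z) of tongs_grip above 0.028 m and height (world z) of tongs_jaws above 0.022 m and height (world z) of roll_center below 0.045 m), for 0.2 s.
2. the round roll is lifted off the board between both jaws (height (world z) of roll_center above 0.06 m and contact force between each of tongs_left, tongs_right and round_roll above 0.3 N), for 0.2 s.
At the end, for the whole second after the job is handed in: The gripper still holds the tongs and the tongs hold the round roll at rest between both jaws (its centre within 35 mm of the middle of the jaws), the roll's centre at least 115 mm above the worktop, touched by both jaws and not by the robot; the long roll is within 30 mm of where it lay (height (world z) of roll_center above 0.115 m and height (world z) of tongs_grip above 0.09 m and contact force between each of tongs_left, tongs_right and round_roll above 0.3 N and contact force between the fingers and tongs above 1 N and contact force between each of the arm, the fingers and round_roll below 0.05 N and distance between roll_center and tongs_jaws below 0.035 m and linear speed of round_roll below 0.03 m/s and distance of long_roll_center from where it was at the start of the episode below 0.03 m); the arm keeps its last pose, push and grip.
It fails at once if the robot touched the round roll itself (contact force between any of the fingers, the arm and round_roll above 0.5 N).
It fails at once if the long roll was pushed away or lifted (distance of long_roll_center from where it was at the start of the episode above 0.04 m).
It also fails if it takes over 42 s, if anything falls off the work surface, if the arm or the gripper's body presses on something with over 40 N, if the wrist force passes 120 N, or if a joint passes its speed limit or range.

## Working session

There is one attempt and no reset: what is moved stays moved. The work goes in short steps, Python scripts to look and compute and a shell command to move; the robot and the scene stay as the last step left them, time stands still between calls to the robot, and variables do not carry over. Pictures are saved under pics/ and viewed, at most 10 in all, crops included, and the job is handed in when it is done.

```bash
mkdir -p pics; ls; python3 - <<'E'
from plant import r,cams
import cv2
for n in("top","side"):
    s=cams.snapshot(n); cv2.imwrite(f"pics/{n}0.png",s["img"][:,:,::-1]); print(n,s["camera_matrix"],s["camera_from_world"],[k for k in s])
st=r.get_state(); print(st)
E
```

```text
pics
top [[533.17800202   0.         283.44962886]
 [  0.         533.17800202 207.27411886]
 [  0.           0.           1.        ]] [[ 0.01435845 -0.99979103  0.01455084 -0.00420283]
 [ 0.99773656  0.015282    0.06548451 -0.47203292]
 [-0.0656932   0.01357764  0.99774749 -1.03311967]
 [ 0.          0.          0.          1.        ]] ['img', 'camera_matrix', 'camera_from_world']
side [[385.8487011    0.         274.48843786]
 [  0.         385.8487011  214.0617957 ]
 [  0.           0.           1.        ]] [[-0.91854256 -0.39527835  0.00588228  0.42004153]
 [ 0.2105143  -0.47648752  0.8536061  -0.16190486]
 [-0.33460918  0.78531183  0.52088581 -0.72514855]
 [ 0.          0.          0.          1.        ]] ['img', 'camera_matrix', 'camera_from_world']
{'clock': 0.1, 'q': array([ 1.36379336,  0.68987268, -0.19449197,  1.56621941,  0.15728347,
        0.90249826, -0.21510701]), 'qd': array([-0.00128952, -0.00288116, -0.00083849, -0.00385887,  0.00044948,
       -0.00087686, -0.00152093]), 'joint_torque': array([-2.21265196e-03, -5.28498530e+01, -1.27146430e+00, -1.53837311e+01,
       -5.26147080e-02,  2.00499926e-03,  6.24470340e-05]), 'tool_pos': array([ 0.14886594, -0.60644   ,  0.23801213]), 'eef_rot': array([ 9.92758080e-01,  1.20128035e-01, -1.58261190e-04, -7.89793187e-04]), 'contact_force': array([-0.00289005,  0.16208735,  0.21475801]), 'moment': array([-0.03642302, -0.04028897,  0.02141393]), 'finger_force': 0.0, 'opening': 0.9987574583407022}
```

View pics/top0.png

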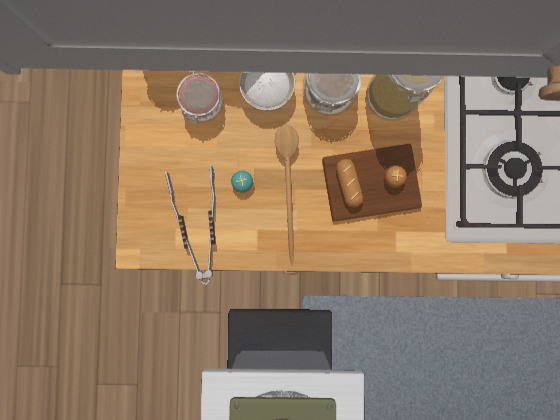

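View pics/side0.png

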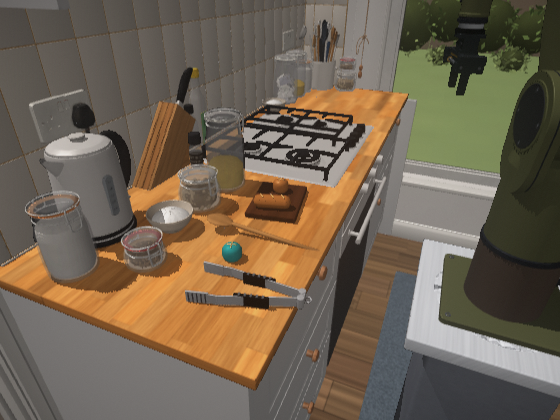

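```bash
cat > h.py <<'E'
import numpy as np
from plant import r,cams
from scipy.spatial.transform import Rotation as R
def ray(s,uv,z):
    K=s["camera_matrix"];T=s["camera_from_world"] if "camera_from_world" in s else s["T"]
    d=np.linalg.solve(K,[uv[0],uv[1],1])*[1,-1,-1]
    A=T[:3,:3].T; o=-A@T[:3,3]; d=A@d
    return o+d*(z-o[2])/d[2]
def proj(s,p):
    T=s["camera_from_world"] if "camera_from_world" in s else s["T"]
    c=T[:3,:3]@np.asarray(p)+T[:3,3]; u=s["camera_matrix"]@(c*[1,-1,-1]); return u[:2]/u[2]
def wrist():
    st=r.get_state(); s=cams.snapshot("wrist"); W=np.eye(4)
    W[:3,:3]=R.from_quat(st["eef_rot"]).as_matrix(); W[:3,3]=st["tool_pos"]
    s["T"]=np.linalg.inv(W@s["tool_from_camera"]); return s
E
python3 - <<'E'
from h import *
import cv2
s=cams.snapshot("top");im=s["img"][:,:,::-1]
a=cv2.resize(im[150:290,150:260],None,fx=4,fy=4,interpolation=2);b=cv2.resize(im[130:230,310:430],None,fx=3,fy=3,interpolation=2)
b=cv2.copyMakeBorder(b,0,a.shape[0]-b.shape[0],0,0,0); cv2.imwrite("pics/c1.png",np.hstack([a,b]))
for n,uv,z in[("roll",(396,176),.05),("hinge",(205,275),.013),("grL",(183,232),.02),("grR",(211,227),.02),("jL",(170,182),.02),("jR",(212,178),.02),("turq",(242,181),.03),("bTL",(323,157),.016),("bTR",(410,145),.016),("bBR",(421,208),.016),("bBL",(333,221),.016),("long",(349,183),.045)]: print(n,ray(s,uv,z).round(4))
E
```

```text
roll [ 0.5331 -0.2114  0.05  ]
hinge [0.3375 0.1539 0.013 ]
grL [0.4205 0.1977 0.02  ]
grR [0.431  0.1436 0.02  ]
jL [0.5179 0.2257 0.02  ]
jR [0.5271 0.1438 0.02  ]
turq [0.521  0.0843 0.03  ]
bTL [ 0.573  -0.0741  0.016 ]
bTR [ 0.5999 -0.247   0.016 ]
bBR [ 0.4747 -0.2686  0.016 ]
bBL [ 0.4465 -0.095   0.016 ]
long [ 0.5187 -0.122   0.045 ]
```

View pics/c1.png

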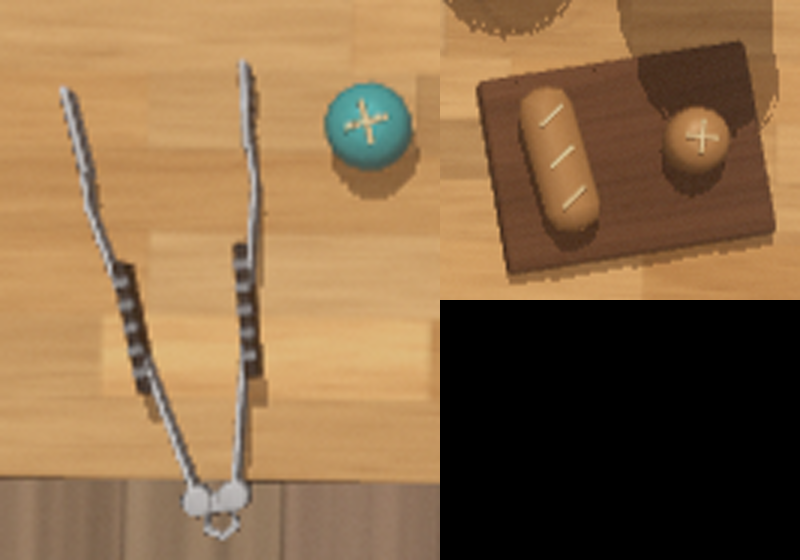

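Candidates: the brown crossed roll on the board at (396,176), and the turquoise crossed one on the worktop at (242,181). The target is the brown one on the board; the turquoise one is the look-alike. The long roll is at (349,183). The crop confirms this and shows the tongs' grips at about (183,232) and (212,227.5), with the hinge at (204,274).

```bash
cat >> h.py <<'E'
def to(p,yaw):
    "shift in tool mm (before turning) and turn deg about tool z, tool kept down"
    st=r.get_state(); Q=R.from_quat(st["eef_rot"]); M=Q.as_matrix()
    G=R.from_euler("z",yaw,degrees=True)*R.from_euler("x",180,degrees=True)
    print("shift",(M.T@(np.asarray(p)-st["tool_pos"])*1000).round(1),"turn",(Q.inv()*G).as_rotvec(degrees=True).round(2),"clock",st["clock"])
E
python3 - <<'E'
from h import *
s=cams.snapshot("top")
a=(ray(s,(183.3,232),.026)+ray(s,(212,227.5),.026))/2
t=(ray(s,(166.5,172.5),.026)+ray(s,(210.75,165.5),.026))/2
h=ray(s,(203.8,274),.02); d=t-h
print(a,t,h,np.linalg.norm(d),np.degrees(np.arctan2(d[1],d[0])))
d=t-a;print(np.linalg.norm(d),np.degrees(np.arctan2(d[1],d[0])))
to([a[0],a[1],.15],9)
E
```

```text
[0.42518244 0.16850007 0.026     ] [0.54335747 0.18898845 0.026     ] [0.33979338 0.15537223 0.02      ] 0.20640830600467663 9.377095768563098
0.11993795538283239 9.8357779953154
shift [ 453.2 -686.7   88.9] turn [-0.06  0.01  4.8 ] clock 0.2
```

```bash
python3 -m pendant '[[-1,[60,-10,0],[0,0,0]],[-1,[60,-10,0],[0,0,0]],[-1,[60,-10,0],[0,0,0]],[-1,[60,-10,0],[0,0,0]],[-1,[30,-50,0],[0,0,0]],[-1,[20,-55,0],[0,0,0]],[-1,[20,-55,0],[0,0,0]],[-1,[20,-55,0],[0,0,0]]]' 20; python3 -c "
from h import *
to([.425,.1685,.15],9.5)"
```

```text
clock: 1.2
tool_pos: [0.4089, -0.2787, 0.2387]
eef_rot: [0.993, 0.12, 0.0, 0.0]
contact_force: [0.9, -0.2, 1.0]
opening: 0.999
finger_force: 0.0
shift [ 122.3 -430.5   88.8] turn [ 0.   -0.03  4.3 ] clock 1.2
```

```bash
python3 -m pendant '[[-1,[15,-52,5],[0,0,0]],[-1,[15,-52,5],[0,0,0]],[-1,[15,-52,5],[0,0,0]],[-1,[15,-52,5],[0,0,0]],[-1,[15,-52,5],[0,0,0]],[-1,[15,-52,5],[0,0,0]],[-1,[5,-40,5],[0,0,4.3]],[-1,[0,0,0],[0,0,0]]]'; python3 - <<'E'
from h import *
to([.425,.1685,.15],9.5)
import cv2
s=wrist(); cv2.imwrite("pics/w1.png",s["img"][:,:,::-1])
E
```

```text
clock: 2.2
tool_pos: [0.4166, 0.0876, 0.2034]
eef_rot: [0.996, 0.086, -0.0, -0.001]
contact_force: [-0.1, -0.1, -0.4]
opening: 0.998
finger_force: 0.0
shift [ 22.2 -78.2  53.5] turn [-0.08  0.    0.42] clock 2.2
```

View pics/w1.png

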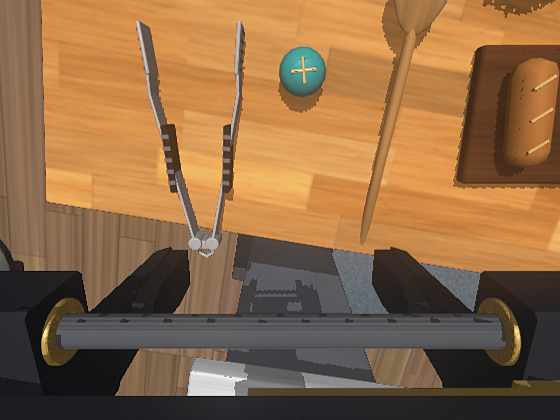

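The wrist view shows the tongs' grips centred at (171,158) and (228,158), the jaw tips at (138,22) and (240,22), and the hinge at (204,243).

```bash
python3 - <<'E'
from h import *
s=wrist()
a=(ray(s,(171,158),.026)+ray(s,(228,158),.026))/2
t=(ray(s,(138.5,22),.026)+ray(s,(240.5,22),.026))/2
h=ray(s,(204,243),.02); d=t-h
print(a,t,h,np.degrees(np.arctan2(d[1],d[0])))
d=t-a;print(np.linalg.norm(d),np.degrees(np.arctan2(d[1],d[0])))
to([.425,.1685,.1],9.5)
E
```

```text
[0.42881371 0.16608256 0.026     ] [0.54400569 0.18617729 0.026     ] [0.33912467 0.15378144 0.02      ] 8.985236610104065
0.11693156835113862 9.895415958070576
shift [ 22.1 -82.4 103.6] turn [0.04 0.02 0.07] clock 2.3
```

```bash
python3 -m pendant '[[-1,[11,-41,20],[0,0,0]],[-1,[11,-40,20],[0,0,0]],[-1,[0,0,50],[0,0,0]],[-1,[0,0,30],[0,0,0]],[-1,[0,0,30],[0,0,0]],[-1,[0,0,15],[0,0,0]],[-1,[0,0,0],[0,0,0]],[-1,[0,0,0],[0,0,0]]]'; python3 - <<'E'
from h import *
to([.425,.1675,.004],9.4)
import cv2
s=wrist(); cv2.imwrite("pics/w2.png",s["img"][:,:,::-1])
E
```

```text
clock: 3.3
tool_pos: [0.426, 0.1671, 0.0395]
eef_rot: [0.997, 0.082, 0.001, -0.0]
contact_force: [-0.6, -0.2, -0.1]
opening: 0.999
finger_force: 0.0
shift [-1.  -0.6 35.5] turn [-0.01 -0.08  0.05] clock 3.3
```

View pics/w2.png

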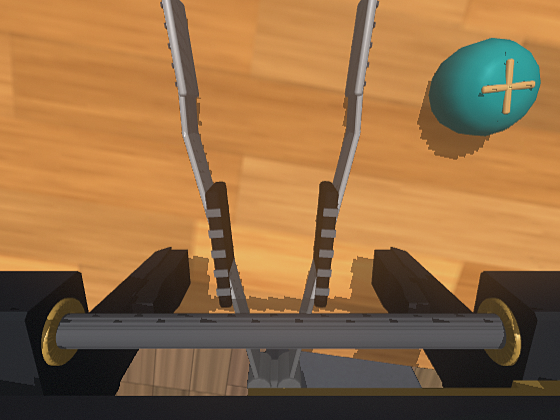

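The grips are centred at about column 271 and the fingers at 281. The axes are parallel, so a few mm of sideways correction is due.

```bash
python3 - <<'E'
from h import *
s=wrist()
a=(ray(s,(218,243),.026)+ray(s,(325,243),.026))/2
t=(ray(s,(185,95),.026)+ray(s,(357,95),.026))/2
print(a,t,proj(s,[*r.get_state()["tool_pos"]]))
to([*a[:2],.004],9.4)
E
```

```text
[0.43192661 0.17301083 0.026     ] [0.50234086 0.1843045  0.026     ] [280.39748305 267.349745  ]
shift [ 6.6 -4.5 35.7] turn [-0.02 -0.11  0.08] clock 3.4
```

```bash
python3 -m pendant '[[-1,[3,-4.5,0],[0,0,0]],[-1,[0,0,20],[0,0,0]],[-1,[0,0,15],[0,0,0]],[-0.3,[0,0,0],[0,0,0]],[-0.3,[0,0,0],[0,0,0]],[-0.3,[0,0,0],[0,0,0]],[-0.3,[0,0,0],[0,0,0]],[-0.3,[0,0,0],[0,0,0]]]' 20
```

```text
clock: 4.4
tool_pos: [0.4324, 0.1743, 0.0079]
eef_rot: [0.997, 0.083, -0.004, 0.001]
contact_force: [-0.2, -0.8, 4.9]
opening: 0.649
finger_force: 5.7
```

```bash
python3 -m pendant '[[-0.3,[0,0,-10],[0,0,0]],[-0.3,[0,0,-20],[0,0,0]],[-0.3,[0,0,-30],[0,0,0]],[-0.3,[0,0,-30],[0,0,0]],[-0.3,[0,0,-20],[0,0,0]],[-0.3,[0,0,0],[0,0,0]],[-0.3,[0,0,0],[0,0,0]]]'; python3 - <<'E'
from h import *
import cv2
y=np.radians(9.3); c=np.array([.532,-.2115])
p=c-100*.001*np.array([np.cos(y),np.sin(y)])
to([*p,.11],9.3)
a=wrist()["img"];b=cams.snapshot("side")["img"][200:360,150:430]
cv2.imwrite("pics/w3.png",np.vstack([a[:280],cv2.resize(b,(560,320))])[:,:,::-1])
E
```

```text
clock: 5.28
tool_pos: [0.4327, 0.1742, 0.117]
eef_rot: [0.997, 0.083, -0.005, 0.002]
contact_force: [-0.5, -0.8, -1.1]
opening: 0.649
finger_force: 4.6
shift [-65.6 396.4   8.7] turn [0.14 0.58 0.19] clock 5.275
```

View pics/w3.png

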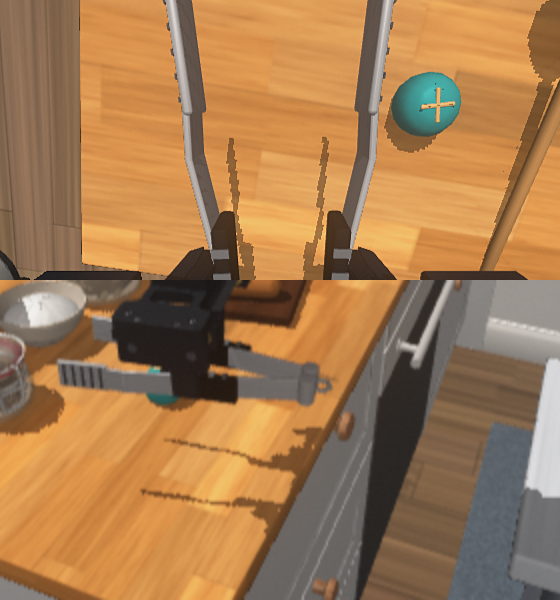

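The tongs are held level and centred, with their axis near column 283 and the jaw bends at (190,108) and (377,108).

```bash
python3 - <<'E'
from h import *
s=wrist(); st=r.get_state(); z=st["tool_pos"][2]+.018
M=R.from_quat(st["eef_rot"]).as_matrix()
for n,a,b in[("gripfront",(228,212),(334,212)),("bend",(190,108),(377,108)),]:
    m=(ray(s,a,z)+ray(s,b,z))/2; print(n,(M.T@(m-st["tool_pos"])*1000).round(1))
E
python3 -m pendant '[[-0.3,[-5,30,0],[0,0,0]],[-0.3,[-10,50,0],[0,0,0]],[-0.3,[-10,55,0],[0,0,0]],[-0.3,[-10,55,0],[0,0,0]],[-0.3,[-10,55,0],[0,0,0]],[-0.3,[-10,50,0],[0,0,0]],[-0.3,[-5,45,0],[0,0,0]],[-0.3,[-5,40,0],[0,0,0]]]'
python3 -m pendant '[[-0.3,[0,16,0],[0.1,0.5,0.2]],[-0.3,[0,0,0],[0,0,0]],[-0.3,[0,0,0],[0,0,0]]]'
python3 - <<'E'
from h import *
import cv2
y=np.radians(9.3); c=np.array([.532,-.2115])
p=c-100*.001*np.array([np.cos(y),np.sin(y)])
to([*p,.11],9.3)
s=wrist();print(proj(s,[.532,-.2115,.053]));cv2.imwrite("pics/w4.png",s["img"][:,:,::-1])
E
```

```text
gripfront [ 33.3   0.1 -18.4]
bend [ 72.6   1.1 -18.8]
clock: 6.42
tool_pos: [0.4312, -0.2128, 0.1181]
eef_rot: [0.997, 0.082, -0.005, 0.001]
contact_force: [0.2, -0.9, -0.9]
opening: 0.645
finger_force: 4.6
clock: 6.8
tool_pos: [0.4342, -0.2254, 0.1185]
eef_rot: [0.997, 0.082, -0.001, -0.0]
contact_force: [0.3, 0.5, -1.7]
opening: 0.65
finger_force: 4.6
shift [-1.2  2.1  8.5] turn [-0.06  0.07  0.09] clock 6.8
[284.49840851  59.68155839]
```

View pics/w4.png

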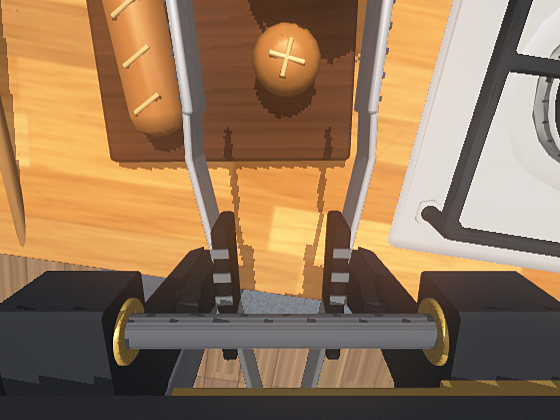

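The roll's cross is at (287,57), between the jaws. The near end of the long roll has its right edge at (182,118).

```bash
python3 - <<'E'
from h import *
s=wrist(); st=r.get_state(); M=R.from_quat(st["eef_rot"]).as_matrix()
for n,a,z in[("cross",(287.5,57),.053),("mid",(287,60),.036),("longedge",(182,118),.03),("boardedge",(230,160),.016)]:
    m=ray(s,a,z); print(n,m,(M.T@(m-st["tool_pos"])*1000).round(1))
E
```

```text
cross [ 0.53383974 -0.21272912  0.053     ] [100.2   4.1  65.6]
mid [ 0.53428368 -0.21266622  0.036     ] [100.7   4.1  82.6]
longedge [ 0.48816703 -0.14916729  0.03      ] [ 65.6 -66.1  88.7]
boardedge [ 0.46282728 -0.18257824  0.016     ] [ 35.1 -37.3 102.7]
```

```bash
python3 -m pendant '[[-0.3,[0.5,3.5,0],[0,0,0]],[-0.3,[0,0,15],[0,0,0]],[-0.3,[0,0,25],[0,0,0]],[-0.3,[0,0,20],[0,0,0]],[-0.3,[0,0,15],[0,0,0]],[-0.3,[0,0,8],[0,0,0]],[-0.3,[0,0,3],[0,0,0]],[-0.3,[0,0,0],[0,0,0]]]'; python3 - <<'E'
from h import *
import cv2
y=np.radians(9.3); c=np.array([.534,-.2127])
p=c-100*.001*np.array([np.cos(y),np.sin(y)])
to([*p,.030],9.3)
a=wrist()["img"];b=cams.snapshot("side")["img"][150:270,180:390]
cv2.imwrite("pics/w5.png",np.vstack([a[:280],cv2.resize(b,(560,320))])[:,:,::-1])
E
```

```text
clock: 7.9
tool_pos: [0.4356, -0.2302, 0.0331]
eef_rot: [0.997, 0.081, -0.0, 0.0]
contact_force: [0.3, -0.4, -0.4]
opening: 0.65
finger_force: 4.6
shift [-0.1 -1.4  3.1] turn [0.03 0.01 0.01] clock 7.9
```

View pics/w5.png

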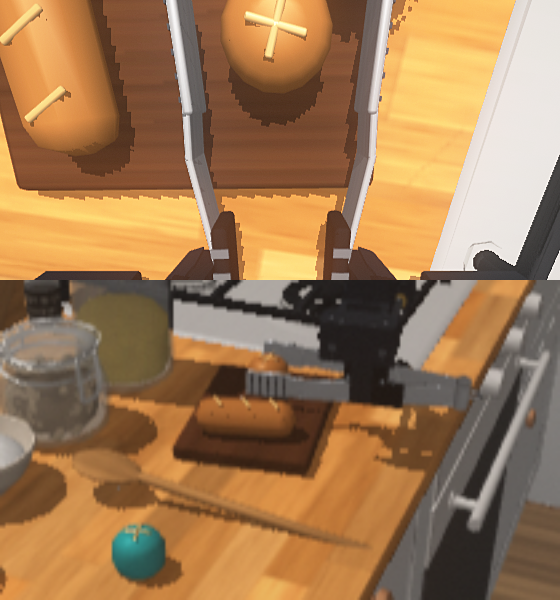

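The roll sits between the jaws, centred at column 277 against about 281 for the jaws. I'll make a small trim, then squeeze.

```bash
python3 -m pendant '[[-0.3,[0,-1.5,3],[0,0,0]],[-0.2,[0,0,0],[0,0,0]],[-0.1,[0,0,0],[0,0,0]],[0,[0,0,0],[0,0,0]],[0.3,[0,0,0],[0,0,0]],[0.3,[0,0,0],[0,0,0]],[0.3,[0,0,0],[0,0,0]],[0.3,[0,0,0],[0,0,0]]]' 28
```

```text
clock: 9.0
tool_pos: [0.4352, -0.2287, 0.0299]
eef_rot: [0.997, 0.081, -0.0, 0.0]
contact_force: [0.2, 0.1, -0.9]
opening: 0.5
finger_force: 28.0
```

```bash
python3 -m pendant '[[0.3,[0,0,-8],[0,0,0]],[0.3,[0,0,-15],[0,0,0]],[0.3,[0,0,-25],[0,0,0]],[0.3,[0,0,-30],[0,0,0]],[0.3,[0,0,-30],[0,0,0]],[0.3,[0,0,-20],[0,0,0]],[0.3,[0,0,-8],[0,0,0]],[0.3,[0,0,0],[0,0,0]]]'; python3 -m pendant '[[0.3,[0,0,0],[0,0,0]],[0.3,[0,0,0],[0,0,0]],[0.3,[0,0,0],[0,0,0]],[0.3,[0,0,0],[0,0,0]]]'; python3 - <<'E'
from h import *
import cv2
a=wrist()["img"];b=cams.snapshot("side")["img"][110:250,180:425]
cv2.imwrite("pics/w6.png",np.vstack([a[:280],cv2.resize(b,(560,320))])[:,:,::-1])
E
```

```text
clock: 10.0
tool_pos: [0.4351, -0.2288, 0.1662]
eef_rot: [0.997, 0.081, -0.0, 0.0]
contact_force: [-0.5, -0.3, -3.0]
opening: 0.503
finger_force: 28.0
clock: 10.5
tool_pos: [0.4352, -0.2286, 0.1657]
eef_rot: [0.997, 0.081, -0.0, 0.0]
contact_force: [0.4, -0.1, -0.9]
opening: 0.501
finger_force: 28.0
```

View pics/w6.png

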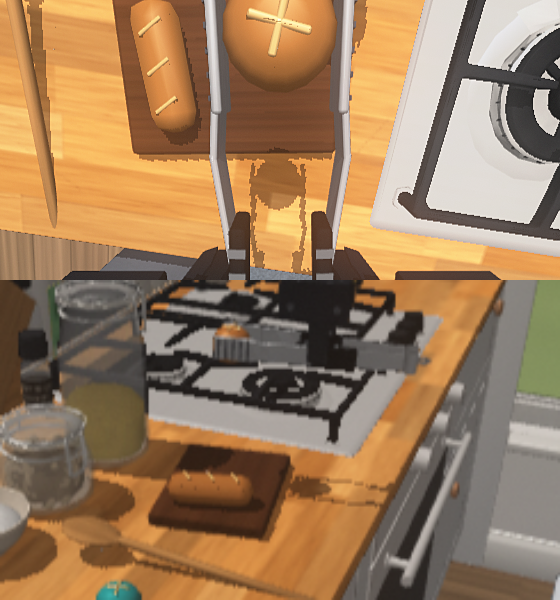

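The roll is held between both jaws at about (280,30) in the wrist view, well above the board. The long roll is still lying on the board.

```bash
python3 -c "
from plant import r
print(r.finish_job())"
```

```text
the job is handed in; nothing more can be done
None
```

I picked up the tongs, closed them on the round roll and lifted it straight off; the job is handed in with the roll still held, its underside about 15 cm above the worktop, and the long roll still lying on the board.

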